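# Wind up the router cutter with the lift crank

### The job

Raise the router cutter by 8 mm: fit the crank from the tray fully home on the lift's square shaft in the router table's plate and wind it two full turns clockwise, seen from above (4 mm a turn). Then lift the crank off and stand it upright back in the tray so that the plate is clear for the work. Keep off the cutter and leave the other things where they are.

Things in the scene. Friction and masses are not known exactly. Their poses are not given: they have to be found in the camera images.
- crank: Loose steel crank, about 0.5 kg, standing upright in the tray on its hub and balanced over it. Origin at the centre of the hub's underside, x along the arm to the knob, z up. The arm, 14 mm wide and 12 mm thick, leaves the hub 56 to 68 mm above the origin and ends at the knob's axis 75 mm out; a balance ball, 34 mm across, sits 45 mm out on the -x side at the arm's height.
- crank_hub (a point): Point on the axis of the crank's hub, 50 mm above its underside: a good height to pinch the hub from above across y, with the arm between the fingers. The hub is an upright square steel block, 28 x 28 mm and 68 mm tall, its faces square to x and y. x points along the arm to the knob, z up.
- crank_socket (a point): Centre of the underside of the crank's hub, 50 mm below crank_hub, same axes: the mouth of its square socket, 13.5 mm across the flats (chamfered to 17.5 mm at the mouth), 26 mm deep, flats parallel to the hub's faces.
- knob_mid (a point): Centre of the crank's red knob, an upright cylinder 26 mm in diameter and 46 mm tall that spins freely on its upright pin at the arm's end, 75 mm from the hub's axis. This point is 94 mm above the hub's underside (44 mm above crank_hub); the knob begins 3 mm above the arm. x and y of this point spin with the knob.
- lift_shaft (a joint): Angle of the lift's square shaft in rad, growing clockwise seen from above (6.283 a turn). It starts anywhere within +-3 and counts on over several turns without wrapping. It turns with a light friction, about 0.12 N m, and stays where it is left. Each clockwise turn raises the cutter 4 mm.
- shaft_top (a point): Centre of the top face of the upright square brass shaft, 12 mm across flats; x and y are square to the flats and turn with it. It lies 3 mm below the plate's top in a round hole 46 mm wide, and stands 22 mm above a fixed bearing in that hole. A crank fully home rests on the bearing: crank_socket is then 22 mm below this point. Any of the four ways round fits.
- router_table: Grey router table board, fixed on the bench, 45 mm thick, with a flush aluminium plate 235 x 298 mm. Origin at bench height under the cutter's axis, at the plate's centre; x points to the fence. The shaft's hole is at (-75, +85) mm. The board spans -200 to +190 mm in x, -400 to +190 mm in y; the fence, 72 mm tall above it, begins at x = 87 mm.
- cutter: Router cutter of 22 mm diameter, upright in the 40 mm hole of the plate's red ring; origin at the centre of its top face, z up. It starts within 2 mm of the plate's top surface and moves only with the shaft.
- tray: Shallow wooden tray lined with blue felt, fixed on the bench, 240 x 240 mm outside, 20 mm tall, walls 8 mm, inner floor 8 mm above the origin; origin at the centre of its underside, axes along its sides. The crank stands in its -y half; the wrench and setup bar lie in its +y half.
- wrench: Steel collet wrench 170 mm long, 38 mm wide, 8 mm thick, lying in the tray along the tray's x; origin at the centre of its underside. Bystander.
- setup_bar: Brass setup bar 100 x 12 x 12 mm, lying in the tray; origin at the centre of its underside, x along it. Bystander.
- rail: Pale wooden rail 220 x 58 x 20 mm, lying on the -y end of the router table; origin at the centre of its underside, x along it. Bystander.
- push_block: Yellow push block 200 x 75 mm, 77 mm tall, on the router table; origin at the centre of its underside, x along it. Bystander.
- tape: Yellow tape measure 72 x 66 x 34 mm on the bench to the left of the tray; origin at the centre of its underside. Bystander.
- wax_tin: Steel wax tin of 76 mm diameter, 32 mm tall, on the bench behind the tray; origin at the centre of its underside. Bystander.
Mind the look-alikes: they are no part of the job. What is shaped like the crank but blue, green or orange is not meant.

How it is judged:
By the outcome, as a careful person would: the job done as asked, in the order asked, and still so for the second after the job is handed in, with the robot touching nothing.
It also fails if it takes over 72 s, if anything falls off the work surface, if the arm or the gripper's body presses on something with over 40 N, if the wrist force passes 120 N, or if a joint passes its speed limit or range.

### The arm

A 7-joint arm with a two-finger parallel gripper is mounted at the origin on the work surface. World frame = base frame: x ahead of the robot, y to its left, z up, the work surface at z = 0. Lengths are in m, angles in degrees, forces in N, time in s.
With the tool pointing down it reaches from about 0.425 to 0.875 m from the base axis. Payload 8.4 kg.
Tool frame: the origin (TCP) lies at the very end of the fingers, on their centre line; the grasp point (between the pads) lies 19 mm behind it; z points along the fingers, y is the line along which they close (so a half turn about z gives the same grasp; the last joint's range is limited). The gripper opens to 87 mm and grips with 3 to 60 N. Pads are 19 mm wide; open, the fingers measure 117 mm over their backs; the gripper's body (75 mm by 190 mm) begins 51 mm behind the grasp point.
Start: joints at [61.123, 19.091, 2.286, 83.961, -0.768, 76.965, -3.352], TCP at [0.256, -0.597, 0.223] pointing down, gripper open.
Joint ranges: [-147.57, 147.57], [-21.85, 119.76], [-74.77, 79.35], [14.55, 137.4], [-85.83, 265.84], [4.83, 119.75], [-152.11, 152.11]. Speed limits (degrees/s): [127.2, 127.2, 159.86, 159.86, 180, 180, 180].

### API

Orientations are given as a 3x3 rotation matrix whose columns are the frame's x, y, z axes.
In Python, from cell import robot gives the robot as it stands.
- The arm moves only by the shell command python3 -m jog 'ROWS' [OPENING] [FORCE]. ROWS is JSON, a list that holds one entry, the list of rows, each a list of 6 numbers: the shift along the world's x, y, z as a fraction of full scale, then the turn, a rotation vector about the world's x, y, z as a fraction of full scale. A call has 1 to 20 rows; each row is the pose to reach, as a shift and turn from the pose commanded when the call began, turning the shorter way round; what a row does not reach only later rows make up. Full scale, the value 1, is 150 mm for a shift and 180 degrees for a turn. A row lasts 1/10 s, in which the tool goes at most 50 mm and 8.59 degrees, less where a joint would pass 70% of its speed; a pose out of reach is approached as far as the arm can. A call with a number of a shift or a turn outside -1 to 1 is refused whole. A call with a gripper value outside its range is refused whole. OPENING is the opening, from -1 (shut) to 1 (fully open), so that 0 is half open, set as the call begins (- or left out, the last holds). The fingers move at their own pace and stop on an object; FORCE is the grip in N (left out, the last holds). Time passes only in rows, so rows that repeat a pose let the fingers close. It gives the time, the measured TCP pose, the force, the opening and the grip force at its end, in the units of the state.
- robot.get_obs(): the state, without advancing time (a new reading comes with each control period).
- robot.read_camera(name): name is "scene" or "side" or "wrist"; returns (picture, depth): 480x640x3 uint8, red, green, blue; 480x640 float32, m along the optical axis (not along the pixel's ray), 0 where there is no reading.
- robot.calibration(name): a dict with "mtx" (3x3 intrinsics, pixels), "R" (3x3) and "t" (3): a world point X has camera coordinates R X + t; the wrist camera has in their place "hand_eye" (4x4, takes a point from camera to tool coordinates, whose origin is the TCP and whose axes are the flange's). Camera axes: x right, y down, z forward; pixel columns grow to the right and rows downward; lengths in m; the calibration is good to about 2 mm. A picture is of the moment at which its call begins: read the wrist's pose just before it. calibration takes no time and is no camera call.
- robot.hand_in(): hands the job in; it is judged then, once.
The state is a dict: "clock": time; "joint_positions": joint angles; "qvel": joint speeds; "effort": joint torques, N m; "tcp_pos": TCP position; "ee_rot": TCP orientation; "wrist_force": force on the tool from outside, world axes, zero at the start; "wrist_torque": the same for the moment, N m; "finger_gap": finger opening in m; "grasp_force": force on a finger pad.
Only numpy, scipy, OpenCV 4.12 (cv2) and the standard library are available. Lean on these libraries where they do the work, as an engineer would, in place of code of your own. Each camera call takes 0.05 s, during which the arm holds its last target. There are 200 camera calls.

## Working session

There is one attempt and no reset: what is moved stays moved. The work goes in short steps, Python scripts to look and compute and a shell command to move; the robot and the scene stay as the last step left them, time stands still between calls to the robot, and variables do not carry over. Pictures are saved under pics/ and viewed, at most 10 in all, crops included, and the job is handed in when it is done.

```bash
mkdir -p pics; ls; python3 - <<'E'
from cell import robot
import cv2,numpy as np
ims=[]
for n in ("scene","side"):
    p,d=robot.read_camera(n); np.save(f"pics/{n}.npy",d); cv2.imwrite(f"pics/{n}.png",p[:,:,::-1]); c=robot.calibration(n); print(n,c["mtx"].tolist(),(-c["R"].T@c["t"]).round(3), c["R"].round(2).tolist(),(d>0).mean())
print(np.array(robot.calibration("wrist")["hand_eye"]).round(3)); o=robot.get_obs(); print(o["ee_rot"],o["finger_gap"])
E
```

```text
pics
scene [[560.0751533110365, 0.0, 309.35724276454295], [0.0, 560.0751533110365, 236.82183345330188], [0.0, 0.0, 1.0]] [1.322 0.298 1.353] [[-0.29, 0.96, 0.0], [0.8, 0.24, -0.55], [-0.52, -0.16, -0.84]] 0.995947265625
side [[476.3529971845878, 0.0, 312.1981793004845], [0.0, 476.3529971845878, 229.69730395286902], [0.0, 0.0, 1.0]] [0.247 1.041 0.725] [[-0.96, -0.27, -0.02], [-0.13, 0.52, -0.84], [0.24, -0.81, -0.54]] 0.9959147135416667
[[-0.001 -0.962 -0.272  0.075]
 [ 1.    -0.    -0.001 -0.001]
 [ 0.001 -0.272  0.962 -0.162]
 [ 0.     0.     0.     1.   ]]
[[ 9.19201583e-01  3.93786828e-01 -6.20427600e-04]
 [ 3.93787308e-01 -9.19200754e-01  1.23710807e-03]
 [-8.31406561e-05 -1.38146821e-03 -9.99999042e-01]] 0.08723831635982053
```

View pics/scene.png

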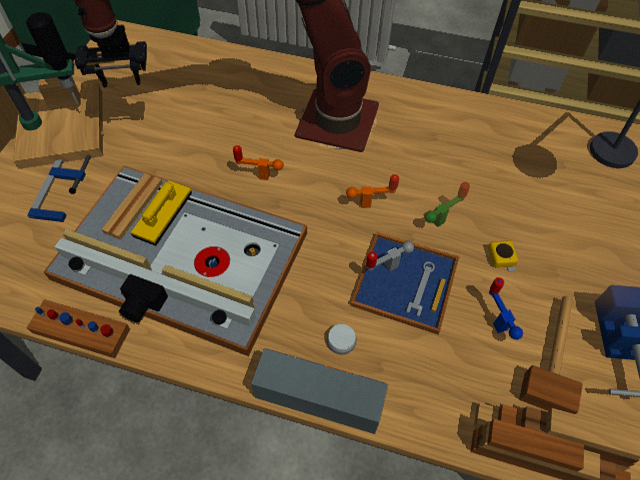

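View pics/side.png

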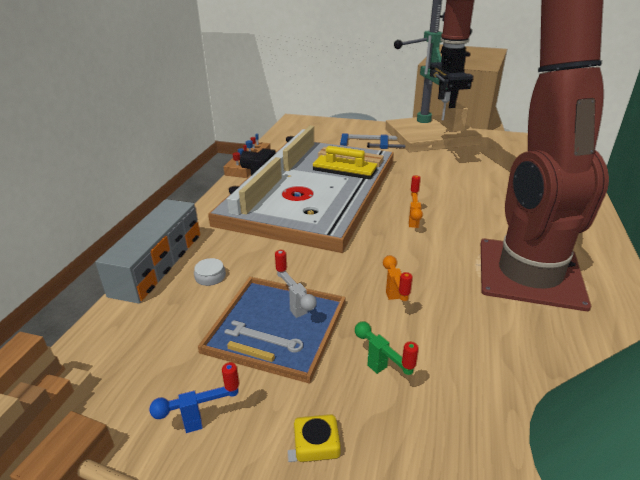

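The crank candidates in the scene picture are orange (265,165), orange (370,190), green (440,212), blue (505,310) and bare steel (393,258) in the tray. The steel one standing in the tray fits the description. I'll confirm that in a crop and measure coarsely.

```bash
cat > h.py <<'E'
from cell import robot
import cv2,numpy as np
def cam(n,o=None):
    c=robot.calibration(n); K=np.array(c["mtx"])
    if n!="wrist": return K,np.array(c["R"]),np.array(c["t"])
    H=np.array(c["hand_eye"]); o=o or robot.get_obs(); T=np.eye(4); T[:3,:3]=o["ee_rot"]; T[:3,3]=o["tcp_pos"]
    M=np.linalg.inv(T@H); return K,M[:3,:3],M[:3,3]
def ray(C,px):
    K,R,t=C; d=R.T@np.linalg.solve(K,[px[0],px[1],1.]); return -R.T@t,d
def plane(C,px,z):
    o,d=ray(C,px); return o+d*(z-o[2])/d[2]
def tri(C1,p1,C2,p2):
    P=[C[0]@np.c_[C[1],C[2]] for C in (C1,C2)]
    X=cv2.triangulatePoints(P[0],P[1],np.array(p1,float),np.array(p2,float)).ravel(); return X[:3]/X[3]
def blobs(m,amin=30):
    n,l,s,c=cv2.connectedComponentsWithStats(m.astype(np.uint8)); return [(c[i].round(1),s[i,4],s[i,:4]) for i in range(1,n) if s[i,4]>amin]
def red(p):
    h=cv2.cvtColor(p,cv2.COLOR_RGB2HSV).astype(int); return ((h[...,0]<6)|(h[...,0]>174))&(h[...,1]>170)&(h[...,2]>90)
def world(C,d,px):
    o,r=ray(C,px); return o+r*d[int(round(px[1])),int(round(px[0]))]
def steel(p):
    h=cv2.cvtColor(p,cv2.COLOR_RGB2HSV).astype(int); return (h[...,1]<50)&(h[...,2]>70)
E
python3 - <<'E'
from h import *
A=cv2.imread("pics/scene.png")[:,:,::-1].copy();B=cv2.imread("pics/side.png")[:,:,::-1].copy()
Cs,Cd=cam("scene"),cam("side")
for p,n in((A,"s"),(B,"d")):
    for b in blobs(red(p),40): print(n,b[0],b[1])
k1=[b[0] for b in blobs(red(A)) if abs(b[0]-[371,260]).max()<12][0]; k2=[b[0] for b in blobs(red(B)) if abs(b[0]-[281,260]).max()<12][0]
print("knob",tri(Cs,k1,Cd,k2))
print("ball",tri(Cs,(408,247),Cd,(309,302)),"hubtop",tri(Cs,(394,253),Cd,(297,288)))
print("hole",tri(Cs,(253,249),Cd,(311,211)),"ring",tri(Cs,(212,262),Cd,(298,194)))
for q in ((376,235),(458,258),(439,330),(352,303)): print("tray corner",plane(Cs,q,.02))
cv2.imwrite("pics/crop.png",np.hstack([cv2.resize(A[215:305,340:440],None,fx=4,fy=4)[:,:,::-1],cv2.resize(B[240:330,240:340],None,fx=4,fy=4)[:,:,::-1]]))
E
```

```text
s [237.8 152.2] 75
s [394.5 180.8] 57
s [211.6 261.3] 668
s [372.5 258.1] 83
s [498.8 283.5] 69
s [104.8 328.6] 68
d [235.5 155.8] 43
d [414.9 183.9] 118
d [297.  193.3] 271
d [280.3 260.9] 194
d [405. 284.] 225
d [409.5 355.5] 321
d [230.1 376.7] 345
knob [0.55682424 0.24078221 0.10305747]
ball [0.47081333 0.32159951 0.06811203] hubtop [0.50539375 0.28994324 0.07413279]
hole [ 0.5835189  -0.08595276  0.04073391] ring [ 0.65260829 -0.18017266  0.03707333]
tray corner [0.42596511 0.22747032 0.02      ]
tray corner [0.43470882 0.4627741  0.02      ]
tray corner [0.66416953 0.44832086 0.02      ]
tray corner [0.65425446 0.21547734 0.02      ]
```

View pics/crop.png

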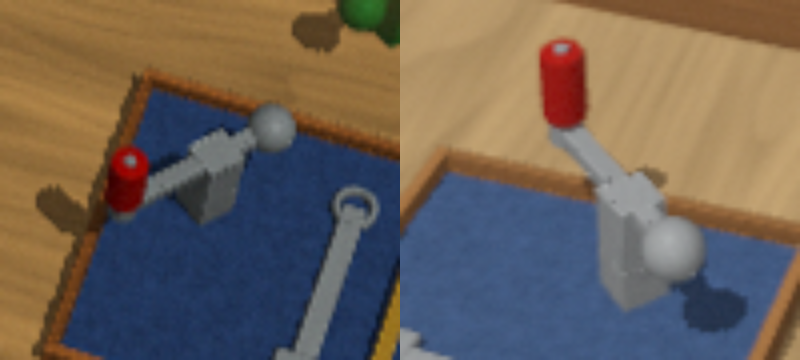

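The crop confirms it: the bare steel crank with its red knob stands in the tray, its arm pointing to about -43° in world. The knob triangulates to z = 0.103, against 0.102 expected. Next I'll move over the shaft hole for a closer look.

```bash
python3 -m jog '[[[0.55,0.85,0,0,0,0.1],[0.55,0.85,0,0,0,0.1],[0.55,0.85,0,0,0,0.1],[0.55,0.85,0,0,0,0.1]]]' 1 ; python3 -m jog '[[[0.55,0.85,0,0,0,0.1],[0.55,0.85,0,0,0,0.1],[0.55,0.85,0,0,0,0.1],[0.55,0.85,0,0,0,0.1]]]';python3 -m jog '[[[0.55,0.85,0,0,0,0.1],[0.55,0.85,0,0,0,0.1],[0.55,0.85,0,0,0,0.1],[0.55,0.85,0,0,0,0.1]]]';python3 -m jog '[[[0.55,0.85,-0.2,0,0,0.03],[0.55,0.85,-0.2,0,0,0.03],[0.55,0.85,-0.2,0,0,0.03],[0.55,0.85,-0.2,0,0,0.03],[0.55,0.85,-0.2,0,0,0.03]]]'
python3 - <<'E'
from h import *
C=cam("wrist"); p,d=robot.read_camera("wrist"); cv2.imwrite("pics/w1.png",p[:,:,::-1]); np.save("pics/w1.npy",d); np.savez("pics/w1c.npz",K=C[0],R=C[1],t=C[2])
print(C[0][0,0], (C[0]@(C[1]@[.5835,-.086,.042]+C[2])))
E
```

```text
clock: 0.5
tcp_pos: [0.3438, -0.4636, 0.2226]
ee_rot: [[0.746, 0.666, 0.002], [0.666, -0.746, 0.003], [0.003, -0.001, -1.0]]
wrist_force: [-0.2, 0.3, -1.0]
finger_gap: 0.0872
grasp_force: 0.0
clock: 0.9
tcp_pos: [0.4253, -0.3358, 0.2227]
ee_rot: [[0.503, 0.864, 0.002], [0.864, -0.503, 0.002], [0.003, 0.0, -1.0]]
wrist_force: [-1.1, 1.1, 0.7]
finger_gap: 0.0869
grasp_force: 0.0
clock: 1.3
tcp_pos: [0.5068, -0.2078, 0.2226]
ee_rot: [[0.212, 0.977, 0.001], [0.977, -0.212, 0.003], [0.003, 0.001, -1.0]]
wrist_force: [0.2, -0.7, 0.2]
finger_gap: 0.0873
grasp_force: 0.0
clock: 1.8
tcp_pos: [0.5861, -0.086, 0.1916]
ee_rot: [[0.126, 0.992, -0.002], [0.992, -0.126, 0.001], [0.001, -0.002, -1.0]]
wrist_force: [-0.0, -0.8, -0.4]
finger_gap: 0.0871
grasp_force: 0.0
347.03580822471366 [100.67085661  71.8731587    0.32062175]
```

View pics/w1.png

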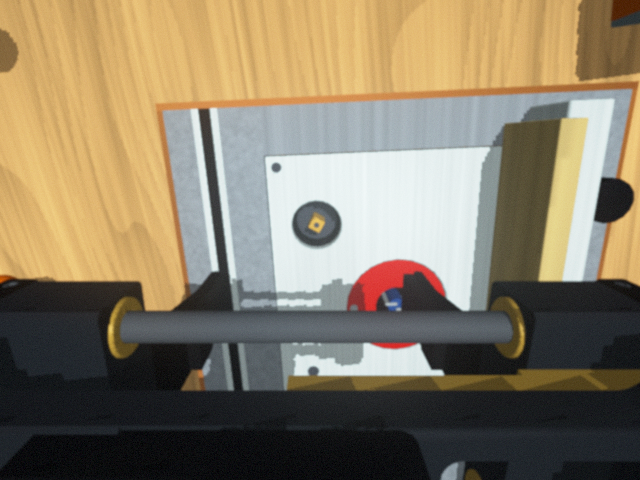

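The wrist view shows the brass square at (317,223) in its dark hole, the red ring with the cutter at (396,302), and the fence on the right. I'll lower 75 mm for a second, closer view.

```bash
python3 -m jog '[[[0,0,-0.5,0,0,0],[0,0,-0.5,0,0,0],[0,0,-0.5,0,0,0]]]' | head -2
python3 - <<'E'
from h import *
C2=cam("wrist"); p2,_=robot.read_camera("wrist"); cv2.imwrite("pics/w2.png",p2[:,:,::-1]); np.savez("pics/w2c.npz",K=C2[0],R=C2[1],t=C2[2])
z=np.load("pics/w1c.npz"); C1=(z["K"],z["R"],z["t"]); p1=cv2.imread("pics/w1.png")[:,:,::-1].copy()
def brass(p,u,v):
    h=cv2.cvtColor(p,cv2.COLOR_RGB2HSV).astype(int); m=(h[...,1]>90)&(h[...,2]>110)&(h[...,0]>8)&(h[...,0]<35)
    k=np.zeros_like(m); k[v-25:v+25,u-25:u+25]=1; m=cv2.morphologyEx((m&k).astype(np.uint8),cv2.MORPH_CLOSE,np.ones((7,7)))
    cs,_=cv2.findContours(m,0,2); return max(cs,key=cv2.contourArea)
q=C2[0]@(C2[1]@[.584,-.086,.042]+C2[2]); q=(q/q[2])[:2].astype(int); print(q)
c=[]
for p,C,u,v in((p1,C1,317,223),(p2,C2,*q)):
    k=brass(p,u,v); W=np.array([plane(C,x,.042)[:2] for x in k[:,0].astype(float)])*1000
    r=cv2.minAreaRect(W.astype(np.float32)); M=cv2.moments(k); m=(M["m10"]/M["m00"],M["m01"]/M["m00"]); c.append(m)
    print(len(k),r,plane(C,m,.042))
print("tri",tri(C1,c[0],C2,c[1]))
u,v=q; cv2.imwrite("pics/w2crop.png",cv2.resize(p2[v-60:v+60,u-80:u+80,::-1],None,fx=5,fy=5,interpolation=2))
# table grain: slot edges/plate via red ring
for p,C in((p1,C1),(p2,C2)):
    for b in blobs(red(p),500): print("ring",b,plane(C,b[0],.045))
E
```

```text
clock: 2.15
tcp_pos: [0.5828, -0.0899, 0.1141]
[318 243]
38 ((586.1741333007812, -84.90093994140625), (15.673420906066895, 12.48025894165039), 56.49972152709961) [ 0.58578557 -0.08493748  0.042     ]
51 ((586.0042724609375, -84.30860900878906), (16.543962478637695, 13.549217224121094), 54.71286392211914) [ 0.58592541 -0.08439694  0.042     ]
tri [ 0.58556917 -0.08708116  0.03292652]
ring (array([389.8, 280.1]), np.int32(1654), array([357, 261,  87,  50], dtype=int32)) [ 0.64855606 -0.14910391  0.045     ]
ring (array([394.3, 362.9]), np.int32(1376), array([362, 344,  82,  31], dtype=int32)) [ 0.62963441 -0.18778983  0.045     ]
```

View pics/w2crop.png

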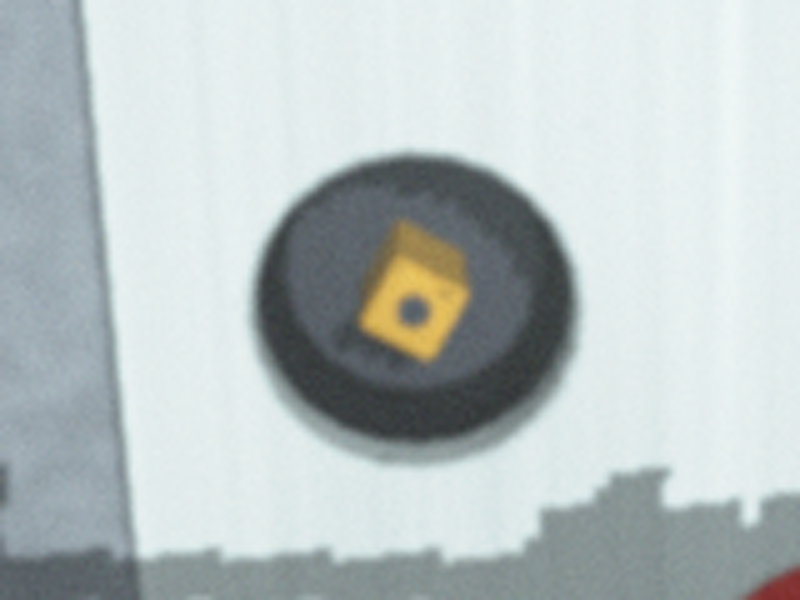

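The crop shows the top face of the shaft with corners at about (393,252), (470,292), (432,362), (360,325) and its centre dot at (414,310). The darker side face above it had biased the mask. I'll redo the angle from the bright face only.

```bash
python3 - <<'E'
from h import *
o=robot.get_obs(); print(o["tcp_pos"],o["clock"],o["joint_positions"])
C2=cam("wrist"); p2,_=robot.read_camera("wrist"); np.savez("pics/w3c.npz",K=C2[0],R=C2[1],t=C2[2])
z=np.load("pics/w1c.npz"); C1=(z["K"],z["R"],z["t"]); p1=cv2.imread("pics/w1.png")[:,:,::-1].copy()
c=[]
for p,C,u,v in((p1,C1,317,223),(p2,C2,320,245)):
    h=p[v-12:v+13,u-15:u+16].astype(float); h=cv2.resize(h,None,fx=8,fy=8,interpolation=2); s=h[...,0]-h[...,2]
    m=((s>90)&(h[...,0]>175)).astype(np.uint8); m=cv2.morphologyEx(m,cv2.MORPH_CLOSE,np.ones((41,41)))
    cs,_=cv2.findContours(m,0,2); k=max(cs,key=cv2.contourArea)[:,0]
    k=(k+.5)/8-.5+[u-15,v-12]; W=np.array([plane(C,x,.042)[:2] for x in k])*1000; r=cv2.minAreaRect(W.astype(np.float32)); print(r)
    ctr=np.mean([k.min(0),k.max(0)],0); c.append(ctr); print(ctr)
cr=np.array([(393,252),(470,292),(432,362),(360,325)])/5+[238,183]
W=np.array([plane(C2,x,.042) for x in cr])*1000; print(W.mean(0)); e=np.diff(np.r_[W,W[:1]],axis=0)[:,:2]; print(np.hypot(*e.T),np.degrees(np.arctan2(e[:,1],e[:,0]))%90)
print("tri",tri(C1,c[0],C2,c[1]))
E
```

```text
[ 0.58449191 -0.08957592  0.11670576] 2.2 [ 25.61817678  19.00348922 -25.56915771  98.46446431   8.96173159
  64.72094581 -10.17361762]
((585.67041015625, -85.89586639404297), (12.541240692138672, 11.69067096710205), 52.69015884399414)
[316.1875 223.6875]
((585.7726440429688, -85.4171371459961), (13.494039535522461, 12.191896438598633), 54.68199157714844)
[317.8125 243.    ]
[587.55042568 -87.21372366  42.        ]
[12.44635118 11.79733991 11.75116235 11.81617288] [54.12806811 55.47326073 54.04042711 58.84731533]
tri [ 0.58556891 -0.08603088  0.04106326]
```

The shaft top is at about (0.5857, -0.0857, 0.041) with its flats at 54.5° mod 90, and both height and size agree with the text. Now I'll move to the crank.

```bash
(python3 -m jog '[[[0,0,0.7,0,0,0],[0,0,0.7,0,0,0],[0,0.3,0.7,0,0,0.05],[-0.18,0.84,0.7,0,0,0.1],[-0.18,0.84,0.7,0,0,0.1]]]'; python3 -m jog '[[[-0.18,0.84,0,0,0,0.1],[-0.18,0.84,0,0,0,0.1],[-0.18,0.84,0,0,0,0.1],[-0.18,0.84,0,0,0,0.1]]]'; python3 -m jog '[[[-0.18,0.84,0,0,0,0.1],[-0.18,0.84,0,0,0,0.1],[-0.18,0.84,0,0,0,0.1],[-0.18,0.84,0,0,0,0.1],[-0.18,0.84,0,0,0,0.1],[-0.18,0.84,0,0,0,0.1]]]') | grep -E 'clock|tcp'
python3 - <<'E'
from h import *
o=robot.get_obs(); C=cam("wrist",o); p,d=robot.read_camera("wrist"); cv2.imwrite("pics/w4.png",p[:,:,::-1]); np.savez("pics/w4c.npz",K=C[0],R=C[1],t=C[2])
print(o["tcp_pos"],np.degrees(np.arctan2(o["ee_rot"][1][0],o["ee_rot"][0][0])),o["qvel"],o["joint_positions"])
E
```

```text
clock: 2.75
tcp_pos: [0.5592, 0.0414, 0.226]
clock: 3.15
tcp_pos: [0.5312, 0.1697, 0.2257]
clock: 3.75
tcp_pos: [0.5064, 0.2886, 0.2234]
[0.50638726 0.2885568  0.22340945] 136.39376407482135 [ 0.25729712  0.12200059 -0.07599086  0.42358083 -0.03702811 -0.30442899
 -0.09547685] [  3.41707104  16.40154773 -45.12007412  91.7372668   11.95156494
  76.77108641   3.115674  ]
```

View pics/w4.png

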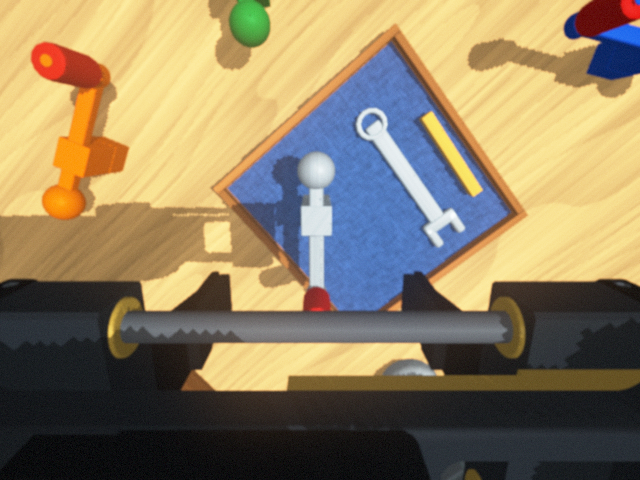

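The wrist view shows the steel crank with its ball at (316,169), hub top at (316,221) and red knob at (317,297), nearly aligned with the tool. I'll lower 60 mm for the second view and measure.

```bash
python3 -m jog '[[[0,0,-0.4,0,0,0],[0,0,-0.4,0,0,0],[0,0,-0.4,0,0,0],[0,0,-0.4,0,0,0]]]' | head -2
cat > hub.py <<'E'
from h import *
def hub(p,C,z,g):
    "hub top centre px, crank x angle from steel mask rectified onto plane z"
    N=4; gx,gy=np.meshgrid(np.arange(-60,60,1/N),np.arange(-60,60,1/N)); a=np.radians(g[2])
    ex=np.array([np.cos(a),np.sin(a)]); ey=np.array([-ex[1],ex[0]])
    W=np.stack([g[0]+(gx*ex[0]+gy*ey[0])/1000,g[1]+(gx*ex[1]+gy*ey[1])/1000,np.full(gx.shape,z)],-1)
    q=W@C[1].T+C[2]; q=q@C[0].T; uv=(q[...,:2]/q[...,2:]).astype(np.float32)
    r=cv2.remap(p,uv[...,0],uv[...,1],1); m=steel(r)&(r.min(-1)>120)
    w=m.sum(0)/N; return r,m,w,gx[0],W
E
python3 - <<'E'
from hub import *
o=robot.get_obs(); C2=cam("wrist",o); p2,d=robot.read_camera("wrist"); cv2.imwrite("pics/w5.png",p2[:,:,::-1])
print(o["tcp_pos"],np.degrees(np.arctan2(o["ee_rot"][1][0],o["ee_rot"][0][0])))
z=np.load("pics/w4c.npz"); C1=(z["K"],z["R"],z["t"]); p1=cv2.imread("pics/w4.png")[:,:,::-1].copy()
px=[]
for i,(p,C) in enumerate(((p1,C1),(p2,C2))):
    r,m,w,x,W=hub(p,C,.076,(.506,.289,-43.5)); cv2.imwrite(f"pics/r{i}.png",np.hstack([r[:,:,::-1],np.repeat(m[...,None]*255,3,2)]))
    print(np.c_[x[::8],w[::8]].round(1).tolist())
    K=[];
    for c in range(len(x)):
        if 6<w[c]<18 and 16<x[c]<45: ys=np.where(m[:,c])[0]; K.append((x[c],(ys.min()+ys.max())/8-60))
    if K: K=np.array(K); print("arm line",np.polyfit(*K.T,1))
E
```

```text
clock: 4.2
tcp_pos: [0.5056, 0.2904, 0.1639]
[0.50560424 0.29041934 0.16392376] 136.54392932082948
[[-60.0, 22.0], [-58.0, 24.8], [-56.0, 28.0], [-54.0, 29.8], [-52.0, 31.0], [-50.0, 32.0], [-48.0, 31.0], [-46.0, 30.5], [-44.0, 30.2], [-42.0, 28.8], [-40.0, 26.8], [-38.0, 24.2], [-36.0, 21.0], [-34.0, 15.0], [-32.0, 12.0], [-30.0, 12.0], [-28.0, 12.0], [-26.0, 14.2], [-24.0, 14.2], [-22.0, 15.0], [-20.0, 14.5], [-18.0, 14.8], [-16.0, 27.0], [-14.0, 28.0], [-12.0, 28.0], [-10.0, 28.0], [-8.0, 28.0], [-6.0, 28.0], [-4.0, 28.0], [-2.0, 28.0], [0.0, 28.0], [2.0, 28.0], [4.0, 27.8], [6.0, 27.8], [8.0, 27.5], [10.0, 27.0], [12.0, 14.0], [14.0, 13.2], [16.0, 13.2], [18.0, 13.2], [20.0, 14.0], [22.0, 14.0], [24.0, 13.2], [26.0, 13.0], [28.0, 13.2], [30.0, 13.2], [32.0, 13.2], [34.0, 13.5], [36.0, 13.5], [38.0, 13.5], [40.0, 13.5], [42.0, 13.5], [44.0, 14.2], [46.0, 14.8], [48.0, 14.0], [50.0, 13.2], [52.0, 16.0], [54.0, 14.0], [56.0, 14.0], [58.0, 13.8]]
arm line [  0.37203109 -14.16107867]
[[-60.0, 23.8], [-58.0, 26.0], [-56.0, 28.0], [-54.0, 29.5], [-52.0, 31.2], [-50.0, 31.8], [-48.0, 32.
[... 210 characters left out ...]
2], [-18.0, 12.5], [-16.0, 25.5], [-14.0, 26.5], [-12.0, 27.0], [-10.0, 26.2], [-8.0, 26.5], [-6.0, 26.8], [-4.0, 26.8], [-2.0, 27.0], [0.0, 27.0], [2.0, 26.8], [4.0, 26.8], [6.0, 26.5], [8.0, 26.5], [10.0, 26.8], [12.0, 12.5], [14.0, 12.2], [16.0, 12.2], [18.0, 12.2], [20.0, 12.0], [22.0, 12.0], [24.0, 12.2], [26.0, 12.2], [28.0, 12.5], [30.0, 12.5], [32.0, 12.2], [34.0, 12.2], [36.0, 12.2], [38.0, 12.8], [40.0, 12.8], [42.0, 12.5], [44.0, 12.5], [46.0, 14.5], [48.0, 13.0], [50.0, 12.8], [52.0, 12.8], [54.0, 11.8], [56.0, 0.0], [58.0, 0.0]]
arm line [-0.10899156  2.87315553][ WARN:0@0.727] global loadsave.cpp:1063 imwrite_ Unsupported depth image for selected encoder is fallbacked to CV_8U.
```

```bash
python3 - <<'E'
from hub import *
z=np.load("pics/w4c.npz"); C1=(z["K"],z["R"],z["t"]); p1=cv2.imread("pics/w4.png")[:,:,::-1].copy()
C2=cam("wrist"); p2=cv2.imread("pics/w5.png")[:,:,::-1].copy()
P=[]
for p,C in((p1,C1),(p2,C2)):
    r,m,w,x,W=hub(p,C,.076,(.506,.289,-43.5))
    n,l,s,_=cv2.connectedComponentsWithStats(m.astype(np.uint8)); m=l==l[240,240]
    w=m.sum(0)/4; h=np.where((w>22)&(abs(x)<24))[0]; xc=(x[h[0]]+x[h[-1]])/2
    f=lambda lo,hi:np.array([(x[c],np.mean(np.where(m[:,c])[0])/4-60) for c in range(len(x)) if lo<x[c]<hi and m[:,c].any()])
    H=f(-14,8); A=f(-55,45); k=np.polyfit(*A.T,1); i=(int((H[:,1].mean()+60)*4),int((xc+60)*4)); c=W[i]
    print(xc,x[h[0]],x[h[-1]],H[:,1].mean(),k,"angle",-43.5+np.degrees(np.arctan(k[0])),c); q=C[0]@(C[1]@c+C[2]); P.append(q[:2]/q[2])
X=tri(C1,P[0],C2,P[1]); print("hub top tri",X)
o=robot.get_obs(); print(o["tcp_pos"],"to go/150mm",(X-o["tcp_pos"])/.15, np.degrees(np.arctan2(o["ee_rot"][1][0],o["ee_rot"][0][0])))
E
```

```text
-3.0 -17.25 11.25 0.40660919540229884 [-0.00425596  0.6093593 ] angle -43.74384708796098 [0.50399597 0.29124641 0.076     ]
-2.625 -16.0 10.75 0.8333333333333334 [-0.0060533   0.97164512] angle -43.84682424404325 [0.50452149 0.29143701 0.076     ]
hub top tri [0.50353134 0.29203424 0.0797916 ]
[0.50584026 0.29080921 0.16436078] to go/150mm [-0.01539285  0.00816683 -0.56379452] 136.5560585630111
```

```bash
(python3 -m jog '[[[-0.01,0.004,-0.3,0,0,0],[-0.01,0.004,-0.6,0,0,0],[-0.01,0.004,-0.83,0,0,0],[-0.01,0.004,-0.83,0,0,0],[-0.01,0.004,-0.83,0,0,0]]]'; python3 -m jog '[[[0,0,0,0,0,0],[0,0,0,0,0,0],[0,0,0,0,0,0],[0,0,0,0,0,0],[0,0,0,0,0,0],[0,0,0,0,0,0],[0,0,0,0,0,0],[0,0,0,0,0,0]]]' -1 40; python3 -m jog '[[[0,0,0.2,0,0,0],[0,0,0.4,0,0,0],[0,0,0.7,0,0,0],[0,0,0.9,0,0,0],[0,0,0.9,0,0,0],[0,0,0.9,0,0,0]]]')
```

```text
clock: 4.75
tcp_pos: [0.5042, 0.2919, 0.0398]
ee_rot: [[-0.727, 0.687, 0.001], [0.687, 0.727, 0.001], [-0.0, 0.001, -1.0]]
wrist_force: [-0.0, -0.2, 0.8]
finger_gap: 0.0871
grasp_force: 0.0
clock: 5.55
tcp_pos: [0.5034, 0.2911, 0.038]
ee_rot: [[-0.726, 0.687, -0.0], [0.687, 0.726, -0.0], [0.0, -0.0, -1.0]]
wrist_force: [-0.1, 0.5, 0.6]
finger_gap: 0.0308
grasp_force: 0.0
clock: 6.15
tcp_pos: [0.5032, 0.2907, 0.1722]
ee_rot: [[-0.726, 0.687, -0.0], [0.687, 0.726, -0.001], [-0.0, -0.001, -1.0]]
wrist_force: [-0.5, -0.3, -5.9]
finger_gap: 0.0277
grasp_force: 40.0
```

```bash
python3 - <<'E'
from hub import *
o=robot.get_obs(); C=cam("wrist",o); p,d=robot.read_camera("wrist"); cv2.imwrite("pics/w6.png",p[:,:,::-1])
T=np.array(o["ee_rot"]); t=np.array(o["tcp_pos"])
e=t+T@[.045,0,-.031]; q=C[0]@(C[1]@e+C[2]); print("expected ball px",q[:2]/q[2],"depth",q[2],"r px",17*C[0][0,0]/q[2]/1000)
m=steel(p).astype(np.uint8); m[290:]=0
cs,_=cv2.findContours(m,0,1)
for k in cs:
    if cv2.contourArea(k)>800: print(cv2.boundingRect(k),cv2.contourArea(k))
cv2.imwrite("pics/w6c.png",cv2.resize(p[120:300,200:440,::-1],None,fx=3,fy=3))
print(t,o["wrist_force"],o["joint_positions"])
E
```

```text
expected ball px [315.15676881 220.34701486] depth 0.13449898971065394 r px 43.863591485050485
(275, 180, 83, 110) 6929.0
(363, 108, 124, 159) 3887.0
[0.50317297 0.29070316 0.17222103] [-0.53390142 -0.29382113 -5.89178232] [  2.85179391  18.49018891 -44.93800547  95.75401315  13.68047381
  71.47946599   1.58175034]
```

View pics/w6c.png

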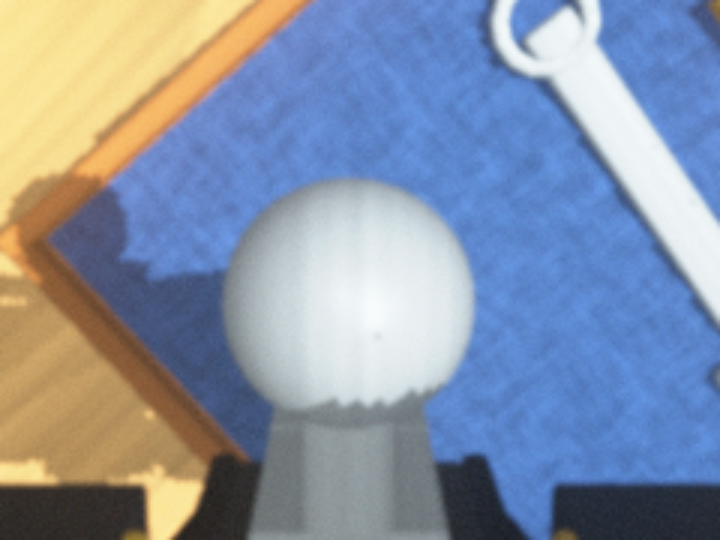

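The crop shows the ball centred at about (316.5,221.5), against an expected (315.2,220.3). The crank therefore sits centred in the grip to about 0.5 mm and is aligned. Next I'll carry it to the shaft.

```bash
(python3 -m jog '[[[0.05,-0.2,0,0,0,0],[0.183,-0.5,0,0,0,0.044],[0.183,-0.836,0,0,0,0.044],[0.183,-0.836,0,0,0,0.044],[0.183,-0.836,0,0,0,0.044]]]'; python3 -m jog '[[[0.183,-0.3,0,0,0,0],[0.183,-0.6,0,0,0,0],[0.183,-0.836,0,0,0,0],[0.183,-0.836,0,0,0,0]]]';  python3 -m jog '[[[0.183,-0.3,0,0,0,0],[0.183,-0.6,0,0,0,0],[0.183,-0.836,0,0,0,0],[0.183,-0.836,0,0,0,0],[0.183,-0.836,0,0,0,0],[0.183,-0.836,0,0,0,0],[0.183,-0.836,0,0,0,0]]]') | grep -E 'tcp|clock|force'
python3 - <<'E'
from h import *
o=robot.get_obs(); t=np.array(o["tcp_pos"]); print(t,(np.array([.5857,-.0857,.0755])-t)/.15,np.degrees(np.arctan2(o["ee_rot"][1][0],o["ee_rot"][0][0])),o["qvel"])
E
```

```text
clock: 6.7
tcp_pos: [0.5302, 0.1632, 0.1708]
wrist_force: [0.3, 1.0, -5.4]
grasp_force: 40.0
clock: 7.1
tcp_pos: [0.5579, 0.0349, 0.1711]
wrist_force: [-0.4, -0.1, -5.2]
grasp_force: 40.0
clock: 7.8
tcp_pos: [0.5858, -0.0826, 0.1727]
wrist_force: [-0.4, -0.1, -5.2]
grasp_force: 40.0
[ 0.58582815 -0.08261459  0.17274257] [-0.00085434 -0.02056937 -0.64828377] 144.6918615252085 [ 0.28841391 -0.2006219   0.35782677 -0.12904894  0.19441269  0.12342285
  0.07718256]
```

```bash
(python3 -m jog '[[[0,-0.02,-0.25,0,0,0],[0,-0.02,-0.5,0,0,0],[0,-0.02,-0.58,0,0,0],[0,-0.02,-0.58,0,0,0],[0,-0.02,-0.58,0,0,0]]]';  python3 -m jog '[[[0,0,-0.03,0,0,0],[0,0,-0.06,0,0,0],[0,0,-0.09,0,0,0],[0,0,-0.09,0,0,0]]]'; python3 -m jog '[[[0,0,-0.02,0,0,0],[0,0,-0.04,0,0,0],[0,0,-0.06,0,0,0],[0,0,-0.06,0,0,0]]]') | grep -E 'tcp|clock|force'
```

```text
clock: 8.3
tcp_pos: [0.5868, -0.0874, 0.0876]
wrist_force: [1.4, 1.1, -5.2]
grasp_force: 40.0
clock: 8.7
tcp_pos: [0.5895, -0.0894, 0.077]
wrist_force: [-0.3, -3.4, 19.7]
grasp_force: 40.0
clock: 9.1
tcp_pos: [0.5937, -0.0924, 0.0715]
wrist_force: [4.4, -9.9, 34.8]
grasp_force: 40.0
```

```bash
python3 -m jog '[[[0,0,0.1,0,0,0],[0,0,0.2,0,0,0],[0,0,0.2,0,0,0],[0,0,0.2,0,0,0],[0,0,0.2,0,0,0],[0,0,0.2,0,0,0]]]'
python3 - <<'E'
from h import *
o=robot.get_obs(); C=cam("wrist",o); p,d=robot.read_camera("wrist")
T=np.array(o["ee_rot"]); t=np.array(o["tcp_pos"]); print(t,np.degrees(np.arctan2(T[1,0],T[0,0])),o["finger_gap"])
A,_=robot.read_camera("scene");B,_=robot.read_camera("side")
for X in ([.5857,-.0857,.042],[.5857,-.0857,.045],t-[0,0,.031]):
  print([ (lambda q:(q[:2]/q[2]).round(1))(c[0]@(c[1]@X+c[2])) for c in (cam("scene"),cam("side"),C)])
a=cv2.resize(A[190:290,200:300,::-1],None,fx=4,fy=4); b=cv2.resize(B[150:250,260:360,::-1],None,fx=4,fy=4)
cv2.imwrite("pics/c7.png",np.hstack([a,b])); cv2.imwrite("pics/w7.png",p[:,:,::-1])
E
```

```text
clock: 9.7
tcp_pos: [0.5851, -0.0879, 0.0925]
ee_rot: [[-0.814, 0.58, -0.002], [0.58, 0.814, 0.0], [0.002, -0.001, -1.0]]
wrist_force: [-0.7, 0.5, -6.1]
finger_gap: 0.0279
grasp_force: 40.0
[ 0.58511386 -0.0878653   0.09251324] 144.52378670896957 0.027942151397041235
[array([252.8, 249.5]), array([310.3, 210.5]), array([318.5, 258.3])]
[array([252.7, 248.9]), array([310.3, 209.6]), array([318.6, 259.9])]
[array([251.5, 245.3]), array([310.6, 204.2]), array([315.2, 270.4])]
```

View pics/c7.png

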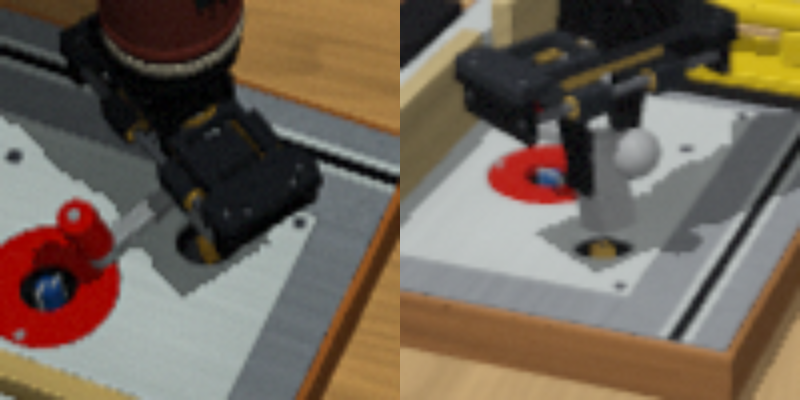

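The scene picture shows the hub poised over the hole at crop (190,245) with the knob near the ring. The side picture shows the brass shaft at crop (600,248) just under the hub bottom at (610,228). The fit stopped on a small misalignment. I'll re-measure the shaft in this same tool orientation, with the crank in hand shifted aside.

```bash
python3 -m jog '[[[0,0,0.3,0,0,0],[0.35,-0.25,0.33,0,0,0],[0.35,-0.25,0.33,0,0,0],[0.35,-0.25,0.33,0,0,0],[0.35,-0.25,0.33,0,0,0],[0.35,-0.25,0.33,0,0,0]]]' | grep -E 'clock|tcp'
python3 - <<'E'
from h import *
o=robot.get_obs(); C=cam("wrist",o); p,d=robot.read_camera("wrist"); cv2.imwrite("pics/w8.png",p[:,:,::-1])
T=np.array(o["ee_rot"]); t=np.array(o["tcp_pos"]); print(t,np.degrees(np.arctan2(T[1,0],T[0,0])),o["qvel"])
q=C[0]@(C[1]@[.5857,-.0857,.042]+C[2]); u,v=(q[:2]/q[2]).round().astype(int); print("exp",q[:2]/q[2])
h=p[v-16:v+17,u-18:u+19].astype(float); h=cv2.resize(h,None,fx=8,fy=8,interpolation=2); s=h[...,0]-h[...,2]
for th in (165,185):
    m=((s>80)&(h[...,0]>th)).astype(np.uint8); m=cv2.morphologyEx(m,cv2.MORPH_CLOSE,np.ones((41,41)))
    cs,_=cv2.findContours(m,0,2); k=max(cs,key=cv2.contourArea)[:,0]; k=(k+.5)/8-.5+[u-18,v-16]
    W=np.array([plane(C,x,.042)[:2] for x in k])*1000; r=cv2.minAreaRect(W.astype(np.float32)); print("shaft",r)
# hole rim: dark region at plate height
g=p.min(-1); m=(p[...,0].astype(int)<130).astype(np.uint8)
k=np.zeros_like(m); k[v-45:v+45,u-45:u+45]=1
print([(b[0],b[1],b[2]) for b in blobs(m&k,300)])
m=steel(p).astype(np.uint8); cv2.imwrite("pics/w8c.png",cv2.resize(p[90:290,200:440,::-1],None,fx=3,fy=3))
E
```

```text
clock: 10.45
tcp_pos: [0.6377, -0.1245, 0.1426]
[ 0.63767267 -0.12453245  0.1425727 ] 144.57420985378744 [ 0.0057281  -0.46410836 -0.13034152  0.01739239  0.21580691  0.0206272
 -0.04467871]
exp [317.24457082 153.558381  ]
shaft ((585.3704833984375, -86.6150894165039), (11.700677871704102, 11.570659637451172), 54.5323600769043)
shaft ((585.4497680664062, -86.50245666503906), (11.385918617248535, 11.42214584350586), 54.19241714477539)
[(array([316.1, 153.2]), np.int32(2705), array([286, 122,  61,  63], dtype=int32))]
```

View pics/w8c.png

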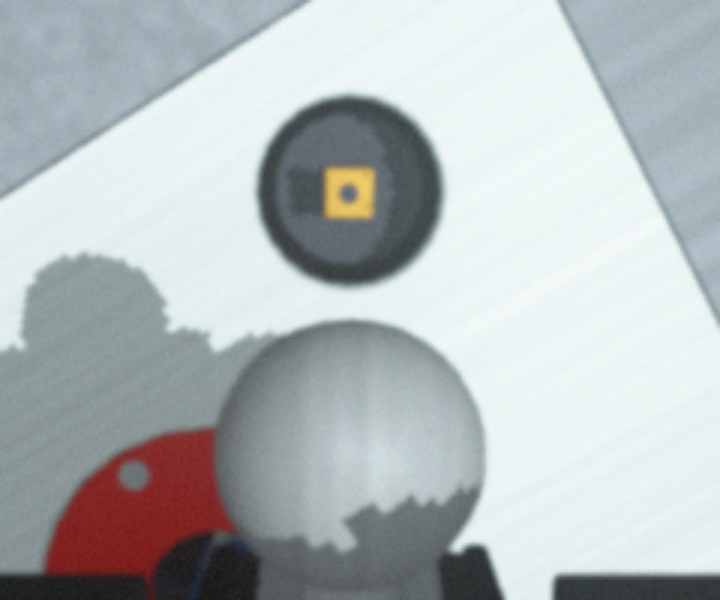

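The crop shows the shaft at full-image (316,154), square with the tool at 144.4°. The ball is now centred at (316.7,241.7) with r≈45 px, where it was (316.5,221.5) with r≈42 px. So the crank pitched about 12° in the grip when it pressed. I'll stand it back at its spot in the tray, right it with a light grip, and regrasp.

```bash
(python3 -m jog '[[[-0.1,0.3,0.1,0,0,0],[-0.2,0.6,0.1,0,0,-0.04],[-0.3,0.924,0.1,0,0,-0.04],[-0.3,0.924,0.1,0,0,-0.04],[-0.3,0.924,0.1,0,0,-0.04]]]'; python3 -m jog '[[[-0.1,0.3,0,0,0,0],[-0.2,0.6,0,0,0,0],[-0.3,0.924,0,0,0,0],[-0.3,0.924,0,0,0,0]]]'; python3 -m jog '[[[-0.1,0.3,0,0,0,0],[-0.2,0.6,0,0,0,0],[-0.295,0.924,0,0,0,0],[-0.295,0.924,0,0,0,0],[-0.295,0.924,0,0,0,0],[-0.295,0.924,0,0,0,0],[-0.295,0.924,0,0,0,0]]]')|grep -E 'clock|tcp|wrist'
python3 - <<'E'
from h import *
o=robot.get_obs(); C=cam("wrist",o); p,d=robot.read_camera("wrist"); cv2.imwrite("pics/w9.png",p[:,:,::-1])
t=np.array(o["tcp_pos"]);T=o["ee_rot"]; print(t,(np.array([.5034,.2911,.045])-t)/.15,np.degrees(np.arctan2(T[1][0],T[0][0])))
m=(steel(p)&(p.min(-1)>60)).astype(np.uint8); m[290:]=0; n,l,s,_=cv2.connectedComponentsWithStats(m); m=l==l[235,316]
for v in range(170,290,8): x=np.where(m[v])[0]; print(v,(x.min(),x.max(),x.max()-x.min()) if len(x) else None)
print(np.where(m.any(1))[0][0])
E
```

```text
clock: 11.0
tcp_pos: [0.5926, 0.0154, 0.1586]
wrist_force: [-0.4, -1.3, -5.4]
clock: 11.4
tcp_pos: [0.5455, 0.1593, 0.1587]
wrist_force: [-0.5, 0.5, -4.8]
clock: 12.1
tcp_pos: [0.5051, 0.2882, 0.1578]
wrist_force: [-0.5, 0.2, -5.1]
[0.50509849 0.28821918 0.15781847] [-0.01132326  0.01920549 -0.75212312] 137.14625058532786
170 None
178 None
186 None
194 None
202 (np.int64(296), np.int64(336), np.int64(40))
210 (np.int64(285), np.int64(348), np.int64(63))
218 (np.int64(278), np.int64(354), np.int64(76))
226 (np.int64(274), np.int64(358), np.int64(84))
234 (np.int64(272), np.int64(360), np.int64(88))
242 (np.int64(272), np.int64(361), np.int64(89))
250 (np.int64(272), np.int64(360), np.int64(88))
258 (np.int64(275), np.int64(357), np.int64(82))
266 (np.int64(279), np.int64(352), np.int64(73))
274 (np.int64(283), np.int64(348), np.int64(65))
282 (np.int64(286), np.int64(346), np.int64(60))
197
```

```bash
(python3 -m jog '[[[0,0.02,-0.3,0,0,0],[0,0.02,-0.55,0,0,0],[0,0.02,-0.68,0,0,0],[0,0.02,-0.68,0,0,0],[0,0.02,-0.68,0,0,0]]]'; python3 -m jog '[[[0,0,-0.015,0,0,0],[0,0,-0.03,0,0,0],[0,0,-0.03,0,0,0],[0,0,-0.03,0,0,0]]]'; python3 -m jog '[[[0,0,-0.015,0,0,0],[0,0,-0.03,0,0,0],[0,0,-0.03,0,0,0],[0,0,-0.03,0,0,0]]]' )|grep -E 'clock|tcp|force'
```

```text
clock: 12.65
tcp_pos: [0.5047, 0.2929, 0.0567]
wrist_force: [0.6, -0.2, -4.1]
grasp_force: 40.0
clock: 13.05
tcp_pos: [0.5043, 0.2933, 0.052]
wrist_force: [-0.7, -0.1, -5.5]
grasp_force: 40.0
clock: 13.45
tcp_pos: [0.504, 0.2932, 0.0469]
wrist_force: [-0.2, -0.2, -6.1]
grasp_force: 40.0
```

```bash
(python3 -m jog '[[[0,0,-0.015,0,0,0],[0,0,-0.03,0,0,0],[0,0,-0.03,0,0,0],[0,0,-0.03,0,0,0]]]'; python3 -m jog '[[[0,0,-0.015,0,0,0],[0,0,-0.03,0,0,0],[0,0,-0.03,0,0,0],[0,0,-0.03,0,0,0]]]' - 12)|grep -E 'clock|tcp|force'
```

```text
clock: 13.85
tcp_pos: [0.5042, 0.2934, 0.0428]
wrist_force: [-1.4, -0.5, -0.5]
grasp_force: 40.0
clock: 14.25
tcp_pos: [0.504, 0.2935, 0.0392]
wrist_force: [-5.9, -3.4, 10.6]
grasp_force: 12.0
```

```bash
(python3 -m jog '[[[0,0,-0.01,0,0,0],[0,0,-0.02,0,0,0],[0,0,-0.03,0,0,0],[0,0,-0.03,0,0,0]]]' - 5; python3 -m jog '[[[0,0,0.0,0,0,0],[0,0,0,0,0,0],[0,0,0,0,0,0]]]' -0.2 10)|grep -E 'clock|tcp|force|gap'
python3 - <<'E'
from h import *
o=robot.get_obs(); C=cam("wrist",o); p,d=robot.read_camera("wrist"); cv2.imwrite("pics/w10.png",p[:,:,::-1])
m=(steel(p)&(p.min(-1)>60)).astype(np.uint8); m[290:]=0; n,l,s,_=cv2.connectedComponentsWithStats(m); m=l==l[235,316]
print(np.where(m.any(1))[0][0]); w=[np.ptp(np.where(m[v])[0]) if m[v].any() else 0 for v in range(480)]; v=int(np.argmax(w[:262])); print(v,max(w[:262]),np.where(m[v])[0][[0,-1]])
t=o["tcp_pos"]; e=np.array(t)+np.array(o["ee_rot"])@[.045,0,-(.070-t[2])]; q=C[0]@(C[1]@e+C[2]); print("exp ball if upright on tool axis",q[:2]/q[2],17*347/q[2]/1000)
cv2.imwrite("pics/w10c.png",cv2.resize(p[150:300,200:440,::-1],None,fx=3,fy=3))
E
```

```text
clock: 14.65
tcp_pos: [0.504, 0.2933, 0.034]
wrist_force: [-2.9, -1.0, 3.7]
finger_gap: 0.0281
grasp_force: 5.0
clock: 14.95
tcp_pos: [0.5044, 0.2934, 0.0336]
wrist_force: [-0.3, 0.9, 0.3]
finger_gap: 0.0344
grasp_force: 0.0
144
188 90 [270 360]
exp ball if upright on tool axis [315.11724697 223.6044654 ] 45.611461618997524
```

The crank is released and its height looks upright, but it stands about 13 mm along +x_tool. I'll open, rise and re-measure.

```bash
python3 -m jog '[[[0,0,0,0,0,0],[0,0,0,0,0,0],[0,0,0,0,0,0],[0,0,0,0,0,0],[0,0,0.3,0,0,0],[0,0,0.6,0,0,0],[0,0,0.87,0,0,0],[0,0,0.87,0,0,0],[0,0,0.87,0,0,0],[0,0,0.87,0,0,0]]]' 1 |grep -E 'clock|tcp|force|gap'
cat > meas.py <<'E'
from hub import *
import sys
def meas(z,g):
    o=robot.get_obs(); C=cam("wrist",o); p,d=robot.read_camera("wrist")
    for _ in range(2):
        r,m,w,x,W=hub(p,C,z,g); m=cv2.morphologyEx(m.astype(np.uint8),cv2.MORPH_OPEN,np.ones((9,9)))
        n,l,s,_c=cv2.connectedComponentsWithStats(m); m=l==l[240,240]
        w=m.sum(0)/4; h=np.where((w>22)&(abs(x)<24))[0]; xc=(x[h[0]]+x[h[-1]])/2
        f=lambda lo,hi:np.array([(x[c],np.mean(np.where(m[:,c])[0])/4-60) for c in range(len(x)) if lo<x[c]<hi and m[:,c].any()])
        H=f(xc-11,xc+11); A=f(-55,40); k=np.polyfit(*A.T,1); c=W[int((H[:,1].mean()+60)*4),int((xc+60)*4)]; g=(c[0],c[1],g[2]+np.degrees(np.arctan(k[0])))
        print("hub span",x[h[0]],x[h[-1]],"y width",w[h].mean(),"->",np.round(g,4))
    T=o["ee_rot"]; t=np.array(o["tcp_pos"]); a=np.degrees(np.arctan2(T[1][0],T[0][0])); print("tcp",t.round(4),a.round(2),"go",((np.array(g[:2])-t[:2])/.15).round(4),"turn",((g[2]+180-a+180)%360-180)/180)
    return p,C,g
E
python3 - <<'E'
from meas import *
p,C,g=meas(.076,(.497,.300,-43)); cv2.imwrite("pics/w11.png",p[:,:,::-1])
E
```

```text
clock: 16.0
tcp_pos: [0.5035, 0.2926, 0.1628]
wrist_force: [1.1, -1.0, -0.6]
finger_gap: 0.0869
grasp_force: 0.0
hub span -10.25 16.25 y width 26.89485981308411 -> [  0.4994   0.2981 -43.0916]
hub span -13.25 13.25 y width 26.88785046728972 -> [  0.4994   0.2981 -43.1863]
tcp [0.5035 0.2926 0.1628] 137.3 go [-0.0278  0.0366] turn -0.002720631447881772
```

View pics/w11.png

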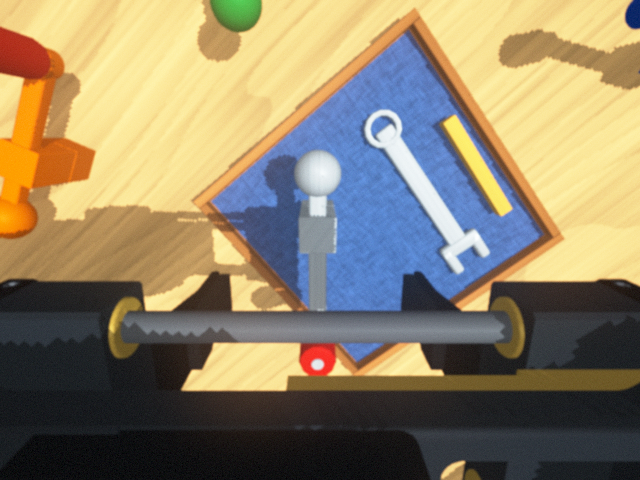

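View w11 shows the crank standing upright in the tray again, ball (318,172), hub (318,230), knob (317,360), with the wrench and bar untouched. The hub measures (0.4994, 0.2981). I'll regrasp, centred and with a full close this time.

```bash
python3 -m jog '[[[-0.028,0.037,-0.2,0,0,-0.003],[-0.028,0.037,-0.45,0,0,-0.003],[-0.028,0.037,-0.7,0,0,-0.003],[-0.028,0.037,-0.82,0,0,-0.003],[-0.028,0.037,-0.82,0,0,-0.003],[-0.028,0.037,-0.82,0,0,-0.003],[-0.028,0.037,-0.82,0,0,-0.003],[-0.028,0.037,-0.82,0,0,-0.003],[-0.028,0.037,-0.82,0,0,-0.003]]]' |grep -E 'clock|tcp|force|gap'
```

```text
clock: 16.95
tcp_pos: [0.5004, 0.2991, 0.042]
wrist_force: [-0.5, 0.2, 0.1]
finger_gap: 0.0867
grasp_force: 0.0
```

```bash
(python3 -m jog '[[[-0.006,-0.006,-0.02,0,0,0],[-0.006,-0.006,-0.02,0,0,0],[-0.006,-0.006,-0.02,0,0,0],[-0.006,-0.006,-0.02,0,0,0],[-0.006,-0.006,-0.02,0,0,0],[-0.006,-0.006,-0.02,0,0,0],[-0.006,-0.006,-0.02,0,0,0],[-0.006,-0.006,-0.02,0,0,0],[-0.006,-0.006,-0.02,0,0,0],[-0.006,-0.006,-0.02,0,0,0],[-0.006,-0.006,-0.02,0,0,0],[-0.006,-0.006,-0.02,0,0,0]]]' -1 60; python3 -m jog '[[[0,0,0.1,0,0,0],[0,0,0.3,0,0,0],[0,0,0.5,0,0,0],[0,0,0.7,0,0,0],[0,0,0.7,0,0,0],[0,0,0.7,0,0,0],[0,0,0.7,0,0,0],[0,0,0.7,0,0,0]]]')|grep -E 'clock|tcp|force|gap'
cat > ball.py <<'E'
from h import *
def ball(lim=268):
    o=robot.get_obs(); C=cam("wrist",o); p,d=robot.read_camera("wrist")
    m=(steel(p)&(p.min(-1)>60)).astype(np.uint8); m[290:]=0; m=cv2.morphologyEx(m,0*2+2,np.ones((7,7))); n,l,s,_=cv2.connectedComponentsWithStats(m); m=(l==l[228,316])
    P=[]
    for v in range(150,250):
        x=np.where(m[v])[0]
        if len(x)>20: P+= [(x[0],v),(x[-1],v)]
    P=np.array(P,float); A=np.c_[2*P,np.ones(len(P))]; s=np.linalg.lstsq(A,(P**2).sum(1),rcond=None)[0]; r=np.sqrt(s[2]+s[0]**2+s[1]**2)
    zc=.017*C[0][0,0]/r; X=np.linalg.solve(C[0],[s[0],s[1],1])*zc; H=np.array(robot.calibration("wrist")["hand_eye"]); b=H[:3,:3]@X+H[:3,3]
    print("ball px",s[:2].round(1),r.round(1),"tool mm",(b*1000).round(1),"nominal 45,0,-31"); return o
E
python3 -c "
from ball import *
o=ball(); T=o['ee_rot']; print(o['tcp_pos'],np.degrees(np.arctan2(T[1][0],T[0][0])))"
```

```text
clock: 18.15
tcp_pos: [0.499, 0.2979, 0.038]
wrist_force: [0.9, -0.3, 0.0]
finger_gap: 0.0274
grasp_force: 60.0
clock: 18.95
tcp_pos: [0.4981, 0.2973, 0.1415]
wrist_force: [-0.5, -0.1, -5.3]
finger_gap: 0.0273
grasp_force: 60.0
ball px [315.2 218.7] 43.2 tool mm [ 45.2   0.  -28.9] nominal 45,0,-31
[0.49814549 0.29726491 0.14148287] 136.7751264705282
```

The crank is now centred in the grip: the ball is at 45.2, 0 mm in the tool frame. Back to the shaft.

```bash
(python3 -m jog '[[[0.05,-0.2,0,0,0,0],[0.194,-0.5,0,0,0,0.042],[0.194,-0.853,0,0,0,0.042],[0.194,-0.853,0,0,0,0.042],[0.194,-0.853,0,0,0,0.042]]]'; python3 -m jog '[[[0.1,-0.3,0,0,0,0],[0.194,-0.6,0,0,0,0],[0.194,-0.853,0,0,0,0],[0.194,-0.853,0,0,0,0]]]';  python3 -m jog '[[[0.1,-0.3,0,0,0,0],[0.194,-0.6,0,0,0,0],[0.194,-0.853,0,0,0,0],[0.194,-0.853,0,0,0,0],[0.194,-0.853,-0.2,0,0,0],[0.194,-0.853,-0.3,0,0,0],[0.194,-0.853,-0.3,0,0,0],[0.194,-0.853,-0.3,0,0,0],[0.194,-0.853,-0.3,0,0,0],[0.194,-0.853,-0.3,0,0,0],[0.194,-0.853,-0.3,0,0,0]]]') | grep -E 'tcp|clock|wrist_force'
python3 -c "
from ball import *
o=ball(); T=o['ee_rot']; t=np.array(o['tcp_pos']);print(t,np.degrees(np.arctan2(T[1][0],T[0][0])),(np.array([.5854,-.0866,.075])-t)/.15,o['qvel'])"
```

```text
clock: 19.5
tcp_pos: [0.5281, 0.1677, 0.1422]
wrist_force: [-0.3, 1.1, -5.2]
clock: 19.9
tcp_pos: [0.5574, 0.0366, 0.1421]
wrist_force: [0.6, -0.2, -5.4]
clock: 21.0
tcp_pos: [0.5867, -0.0859, 0.0988]
wrist_force: [-0.4, 0.2, -6.3]
ball px [303.9 358.4] 230.7 tool mm [  59.9   -0.6 -140. ] nominal 45,0,-31
[ 0.58672695 -0.08592737  0.09883257] 144.3311358404042 [-0.00884637 -0.00448423 -0.15888381] [ 0.08999616  0.08014581  0.10936671  0.20953973  0.06256411 -0.12771147
  0.01473229]
```

```bash
python3 -m jog '[[[-0.009,-0.005,-0.05,0,0,0],[-0.009,-0.005,-0.1,0,0,0],[-0.009,-0.005,-0.12,0,0,0],[-0.009,-0.005,-0.12,0,0,0],[-0.009,-0.005,-0.12,0,0,0],[-0.009,-0.005,-0.12,0,0,0]]]' | grep -E 'tcp|clock|wrist_force'
```

```text
clock: 21.65
tcp_pos: [0.5851, -0.0866, 0.0803]
wrist_force: [-0.2, 0.9, -5.4]
```

Aligned. Now I'll descend in small steps.

```bash
(python3 -m jog '[[[0,0,-0.03,0,0,0],[0,0,-0.05,0,0,0],[0,0,-0.05,0,0,0],[0,0,-0.05,0,0,0]]]'; python3 -m jog '[[[0,0,-0.02,0,0,0],[0,0,-0.04,0,0,0],[0,0,-0.04,0,0,0]]]') | grep -E 'tcp|clock|wrist_force'
```

```text
clock: 22.05
tcp_pos: [0.5848, -0.0867, 0.0724]
wrist_force: [-0.2, -0.5, -5.7]
clock: 22.35
tcp_pos: [0.5852, -0.0871, 0.0663]
wrist_force: [2.6, -1.7, -6.1]
```

```bash
(python3 -m jog '[[[0,0,-0.03,0,0,0],[0,0,-0.06,0,0,0],[0,0,-0.06,0,0,0]]]'; python3 -m jog '[[[0,0,-0.02,0,0,0],[0,0,-0.04,0,0,0],[0,0,-0.04,0,0,0]]]') | grep -E 'tcp|clock|wrist_force'
```

```text
clock: 22.65
tcp_pos: [0.5852, -0.0871, 0.057]
wrist_force: [4.5, -3.0, -7.5]
clock: 22.95
tcp_pos: [0.5853, -0.087, 0.0512]
wrist_force: [5.7, -2.2, -7.9]
```

```bash
(python3 -m jog '[[[0,0,-0.01,0,0,0],[0,0,-0.01,0,0,0],[0,0,-0.01,0,0,0]]]'; python3 -m jog '[[[0,0,0,0,0,0],[0,0,0,0,0,0],[0,0,0,0,0,0],[0,0,0,0,0,0],[0,0,0,0,0,0],[0,0,0,0,0,0]]]' 1) | grep -E 'tcp|clock|force|gap'
python3 -c "
from ball import *
o=ball(); T=o['ee_rot']; print(o['tcp_pos'],np.degrees(np.arctan2(T[1][0],T[0][0])))"
```

```text
clock: 23.25
tcp_pos: [0.5853, -0.087, 0.0501]
wrist_force: [4.9, -2.7, -5.1]
finger_gap: 0.0275
grasp_force: 60.0
clock: 23.85
tcp_pos: [0.5849, -0.0866, 0.0501]
wrist_force: [-0.0, 0.2, -0.8]
finger_gap: 0.0676
grasp_force: 0.0
ball px [316.7 379.9] 262.9 tool mm [  60.5    0.3 -143.1] nominal 45,0,-31
[ 0.58485021 -0.08658947  0.05006327] 144.33488248075568
```

The crank went down to its home height. I'll release, rise and move over the knob, then check the knob's place and height from two views.

```bash
(python3 -m jog '[[[0,0,0.1,0,0,0],[0,0,0.4,0,0,0],[0,0,0.7,0,0,0],[0,0,1,0,0,0],[0.2,-0.15,1,0,0,0],[0.41,-0.29,1,0,0,0],[0.41,-0.29,1,0,0,0],[0.41,-0.29,1,0,0,0],[0.41,-0.29,1,0,0,0]]]')| grep -E 'tcp|clock'
cat > knob.py <<'E'
from h import *
def knob(f):
    o=robot.get_obs(); C=cam("wrist",o); p,d=robot.read_camera("wrist"); cv2.imwrite(f,p[:,:,::-1])
    m=red(p); q=C[0]@(C[1]@[.6464,-.1303,.137]+C[2]); q=q[:2]/q[2]
    b=sorted([b for b in blobs(m,200)],key=lambda b:np.hypot(*(b[0]-q)))[0]; x,y,w,h=b[2]
    s=(p[...,0].astype(int)>150)&(np.ptp(p.astype(int),axis=-1)<50); s[:max(0,y-5)]=0;s[y+h+5:]=0;s[:,:x]=0;s[:,x+w:]=0
    print("exp",q.round(1),"red",b, "tcp",np.round(o["tcp_pos"],4),"pin",blobs(s,15)); return C,b
E
python3 -c "
from knob import *
C,b=knob('pics/k1.png'); np.savez('pics/k1.npz',K=C[0],R=C[1],t=C[2])"
python3 -m jog '[[[0,0,-0.2,0,0,0],[0,0,-0.2,0,0,0],[0,0,-0.2,0,0,0],[0,0,-0.2,0,0,0],[0,0,-0.2,0,0,0]]]'| grep -E 'tcp|clock'
python3 -c "
from knob import *
C,b=knob('pics/k2.png'); np.savez('pics/k2.npz',K=C[0],R=C[1],t=C[2])"
```

```text
clock: 24.8
tcp_pos: [0.6461, -0.1292, 0.2007]
exp [314.2 254.1] red (array([271., 268.]), np.int32(3252), array([231, 224,  95,  76], dtype=int32)) tcp [ 0.6461 -0.1292  0.2007] pin [(array([234.5, 225.4]), np.int32(123), array([231, 219,  12,  22], dtype=int32)), (array([321.9, 221.1]), np.int32(42), array([316, 219,  10,   8], dtype=int32)), (array([274.8, 295. ]), np.int32(1192), array([231, 265,  95,  40], dtype=int32)), (array([301.3, 290.1]), np.int32(39), array([298, 287,   7,   7], dtype=int32))]
clock: 25.35
tcp_pos: [0.6469, -0.1301, 0.1715]
exp [314.4 267.6] red (array([265.9, 271.5]), np.int32(4675), array([223, 222, 103,  89], dtype=int32)) tcp [ 0.6469 -0.1301  0.1715] pin [(array([229.6, 226.7]), np.int32(299), array([223, 217,  21,  33], dtype=int32)), (array([324.5, 223.5]), np.int32(28), array([324, 217,   2,  15], dtype=int32)), (array([247.8, 225.8]), np.int32(41), array([245, 222,   6,   9], dtype=int32)), (array([317.5, 302.9]), np.int32(273), array([300, 286,  26,  25], dtype=int32)), (array([238.7, 304.1]), np.int32(211), array([231, 292,  24,  19], dtype=int32)), (array([300.4, 302.2]), np.int32(47), array([297, 299,   8,   7], dtype=int32))]
```

```bash
cat > kd.py <<'E'
from h import *
def pts():
    o=robot.get_obs(); C=cam("wrist",o); p,d=robot.read_camera("wrist")
    v,u=np.mgrid[:480,:640]; r=np.stack([u,v,np.ones_like(u)],-1)@np.linalg.inv(C[0]).T*d[...,None]
    return o,p,d,(r-C[2])@C[1]
if __name__=="__main__":
    o,p,d,W=pts(); R=red(p)&(d>0)
    hi=R&(W[...,2]>.085); X=W[hi]; print(len(X),X.mean(0),X.min(0),X.max(0),np.percentile(X[:,2],[5,50,95]))
    top=hi&(W[...,2]>np.percentile(X[:,2],95)-.006); k=max(cv2.findContours(top.astype(np.uint8),0,1)[0],key=cv2.contourArea)
    (c,r)=cv2.minEnclosingCircle(k); C=cam("wrist",o); zt=np.median(W[top][:,2]); print("top px",c,r,"z",zt,"world",plane(C,c,zt),"r mm",r*np.median(d[top])/C[0][0,0]*1000)
    hub=(W[...,2]>.075)&(W[...,2]<.1)&steel(p); Y=W[hub]; print("steel",len(Y),Y.mean(0) if len(Y) else 0,np.percentile(Y[:,2],[5,50,95]))
    print(o["tcp_pos"])
E
python3 kd.py
```

```text
409 [ 0.63971066 -0.13452765  0.14912611] [ 0.61106862 -0.16318455  0.13410755] [ 0.65755251 -0.1142831   0.25517371] [0.13535475 0.1366014  0.25339794]
top px (276.5, 310.0) 19.500099182128906 z 0.2534035920023087 world [ 0.61387942 -0.11845801  0.25340359] r mm 4.962413518665635
steel 6072 [ 0.58390511 -0.0813423   0.09016634] [0.08651029 0.08832565 0.09785755]
[ 0.6468635  -0.13012281  0.17120793]
```

```bash
python3 - <<'E'
from kd import *
o,p,d,W=pts(); z=W[...,2]; t=red(p)&(z>.125)&(z<.145); X=W[t]; v,u=np.where(t); print(len(X),X.min(0),X.max(0),u.min(),u.max(),v.min(),v.max())
pts2=(X[:,:2]*1000).astype(np.float32); print("circ",cv2.minEnclosingCircle(pts2))
s=steel(p)&(z>.084)&(z<.092)&(np.hypot(W[...,0]-.5854,W[...,1]+.0866)<.07); Y=W[s][:,:2]
a=np.radians(-35.6); e=np.array([np.cos(a),np.sin(a)]); f=np.array([-e[1],e[0]]); q=(Y-[.5854,-.0866])*1000; x=q@e; y=q@f
for lo in range(-30,70,5):
    k=(x>=lo)&(x<lo+5)
    if k.sum()>10: print(lo,k.sum(),y[k].min().round(1),y[k].max().round(1))
E
```

```text
340 [ 0.63452704 -0.14161127  0.13384472] [ 0.65821107 -0.12557076  0.13833269] 296 325 251 284
circ ((646.3690185546875, -131.00668334960938), 11.842296600341797)
-30 158 -5.5 6.4
-25 150 -5.6 6.4
-20 151 -5.7 6.4
-15 325 -13.1 13.8
-10 287 -13.2 13.9
-5 325 -13.3 14.0
0 327 -13.4 14.0
5 282 -13.5 14.1
10 255 -12.9 14.1
15 143 -6.0 7.3
20 140 -6.1 7.3
25 140 -6.1 7.3
30 147 -6.2 7.4
35 137 -6.2 7.4
40 140 -6.3 7.4
45 135 -6.3 7.5
50 133 -6.3 7.5
55 127 -5.7 7.5
60 97 -5.7 7.5
```

Depth confirms the crank is home: knob top z = 0.137, arm top 0.088, crank angle -35.5°, and the knob at (0.6464, -0.1305). I'll work out the circle rows and meanwhile grip the knob.

```bash
python3 - <<'E'
import numpy as np
t0=np.radians(-35.6)
for f in list(range(9,181,9)): t=t0-np.radians(f); print(f,round(.5*(np.cos(t)-np.cos(t0)),2),round(.5*(np.sin(t)-np.sin(t0)),2),end=' | ')
E
(python3 -m jog '[[[-0.003,-0.003,-0.2,0,0,0],[-0.003,-0.003,-0.4,0,0,0],[-0.003,-0.003,-0.485,0,0,0],[-0.003,-0.003,-0.485,0,0,0],[-0.003,-0.003,-0.485,0,0,0]]]'; python3 -m jog '[[[0,0,0,0,0,0],[0,0,0,0,0,0],[0,0,0,0,0,0],[0,0,0,0,0,0],[0,0,0,0,0,0],[0,0,0,0,0,0],[0,0,0,0,0,0],[0,0,0,0,0,0],[0,0,0,0,0,0],[0,0,0,0,0,0]]]' -1 25)| grep -E 'tcp|clock|force|gap'
```

```text
9 -0.05 -0.06 | 18 -0.11 -0.11 | 27 -0.18 -0.15 | 36 -0.25 -0.18 | 45 -0.32 -0.2 | 54 -0.4 -0.21 | 63 -0.48 -0.2 | 72 -0.56 -0.19 | 81 -0.63 -0.16 | 90 -0.7 -0.12 | 99 -0.76 -0.06 | 108 -0.81 -0.01 | 117 -0.85 0.06 | 126 -0.88 0.13 | 135 -0.9 0.21 | 144 -0.91 0.29 | 153 -0.9 0.37 | 162 -0.88 0.44 | 171 -0.85 0.51 | 180 -0.81 0.58 | clock: 26.0
tcp_pos: [0.6466, -0.1306, 0.0984]
wrist_force: [-0.2, -0.2, 0.1]
finger_gap: 0.0869
grasp_force: 0.0
clock: 27.0
tcp_pos: [0.646, -0.1306, 0.0972]
wrist_force: [-0.6, 1.2, -1.2]
finger_gap: 0.0254
grasp_force: 25.0
```

The knob is gripped. First half-turn clockwise.

```bash
python3 -m jog '[[[-0.05,-0.06,0,0,0,0],[-0.11,-0.11,0,0,0,0],[-0.18,-0.15,0,0,0,0],[-0.25,-0.18,0,0,0,0],[-0.32,-0.2,0,0,0,0],[-0.4,-0.21,0,0,0,0],[-0.48,-0.2,0,0,0,0],[-0.56,-0.19,0,0,0,0],[-0.63,-0.16,0,0,0,0],[-0.7,-0.12,0,0,0,0],[-0.76,-0.06,0,0,0,0],[-0.81,-0.01,0,0,0,0],[-0.85,0.06,0,0,0,0],[-0.88,0.13,0,0,0,0],[-0.9,0.21,0,0,0,0],[-0.91,0.29,0,0,0,0],[-0.9,0.37,0,0,0,0],[-0.88,0.44,0,0,0,0],[-0.85,0.51,0,0,0,0],[-0.81,0.58,0,0,0,0]]]'
```

```text
clock: 29.0
tcp_pos: [0.5241, -0.0437, 0.0971]
ee_rot: [[-0.812, 0.584, -0.001], [0.584, 0.812, -0.001], [0.0, -0.002, -1.0]]
wrist_force: [4.5, -5.1, -5.5]
finger_gap: 0.0257
grasp_force: 25.0
```

```bash
python3 -m jog '[[[0.05,0.06,0,0,0,0],[0.11,0.11,0,0,0,0],[0.18,0.15,0,0,0,0],[0.25,0.18,0,0,0,0],[0.32,0.2,0,0,0,0],[0.4,0.21,0,0,0,0],[0.48,0.2,0,0,0,0],[0.56,0.19,0,0,0,0],[0.63,0.16,0,0,0,0],[0.7,0.12,0,0,0,0],[0.76,0.06,0,0,0,0],[0.81,0.01,0,0,0,0],[0.85,-0.06,0,0,0,0],[0.88,-0.13,0,0,0,0],[0.9,-0.21,0,0,0,0],[0.91,-0.29,0,0,0,0],[0.9,-0.37,0,0,0,0],[0.88,-0.44,0,0,0,0],[0.85,-0.51,0,0,0,0],[0.81,-0.58,0,0,0,0]]]' | grep -E 'tcp|clock|force'; python3 -m jog '[[[-0.05,-0.06,0,0,0,0],[-0.11,-0.11,0,0,0,0],[-0.18,-0.15,0,0,0,0],[-0.25,-0.18,0,0,0,0],[-0.32,-0.2,0,0,0,0],[-0.4,-0.21,0,0,0,0],[-0.48,-0.2,0,0,0,0],[-0.56,-0.19,0,0,0,0],[-0.63,-0.16,0,0,0,0],[-0.7,-0.12,0,0,0,0],[-0.76,-0.06,0,0,0,0],[-0.81,-0.01,0,0,0,0],[-0.85,0.06,0,0,0,0],[-0.88,0.13,0,0,0,0],[-0.9,0.21,0,0,0,0],[-0.91,0.29,0,0,0,0],[-0.9,0.37,0,0,0,0],[-0.88,0.44,0,0,0,0],[-0.85,0.51,0,0,0,0],[-0.81,0.58,0,0,0,0]]]' | grep -E 'tcp|clock|force'
```

```text
clock: 31.0
tcp_pos: [0.6461, -0.1313, 0.0976]
wrist_force: [-0.7, 3.0, -4.2]
grasp_force: 25.0
clock: 33.0
tcp_pos: [0.5241, -0.0438, 0.0972]
wrist_force: [4.2, -5.2, -5.5]
grasp_force: 25.0
```

```bash
python3 -m jog '[[[0.05,0.06,0,0,0,0],[0.11,0.11,0,0,0,0],[0.18,0.15,0,0,0,0],[0.25,0.18,0,0,0,0],[0.32,0.2,0,0,0,0],[0.4,0.21,0,0,0,0],[0.48,0.2,0,0,0,0],[0.56,0.19,0,0,0,0],[0.63,0.16,0,0,0,0],[0.7,0.12,0,0,0,0],[0.76,0.06,0,0,0,0],[0.81,0.01,0,0,0,0],[0.85,-0.06,0,0,0,0],[0.88,-0.13,0,0,0,0],[0.9,-0.21,0,0,0,0],[0.91,-0.29,0,0,0,0],[0.9,-0.37,0,0,0,0],[0.88,-0.44,0,0,0,0],[0.85,-0.51,0,0,0,0],[0.81,-0.58,0,0,0,0]]]' | grep -E 'tcp|clock|force'; python3 -m jog '[[[0,0,0,0,0,0],[0,0,0,0,0,0],[0,0,0,0,0,0]]]'
```

```text
clock: 35.0
tcp_pos: [0.6461, -0.1313, 0.0976]
wrist_force: [-0.6, 3.4, -4.0]
grasp_force: 25.0
clock: 35.3
tcp_pos: [0.6463, -0.1307, 0.0977]
ee_rot: [[-0.813, 0.583, 0.001], [0.583, 0.813, -0.001], [-0.001, -0.0, -1.0]]
wrist_force: [-0.3, -0.3, -1.9]
finger_gap: 0.0257
grasp_force: 25.0
```

Now I'll overrun by the socket's play, computed at 7.7° to corner contact, so the shaft itself makes the two turns. Then I'll back off the same amount to centre the play.

```bash
(python3 -m jog '[[[-0.02,-0.025,0,0,0,0],[-0.043,-0.052,0,0,0,0],[-0.043,-0.052,0,0,0,0],[-0.043,-0.052,0,0,0,0],[-0.043,-0.052,0,0,0,0]]]'; python3 -m jog '[[[0.02,0.025,0,0,0,0],[0.043,0.052,0,0,0,0],[0.043,0.052,0,0,0,0],[0.043,0.052,0,0,0,0]]]'; python3 -m jog '[[[0,0,0,0,0,0],[0,0,0,0,0,0],[0,0,0,0,0,0],[0,0,0,0,0,0],[0,0,0.3,0,0,0],[0,0,0.5,0,0,0],[0,0,0.5,0,0,0],[0,0,0.5,0,0,0],[0,0,0.5,0,0,0]]]' 1) | grep -E 'tcp|clock|wrist_force|gap'
cat > arm.py <<'E'
from kd import *
def arm():
    o,p,d,W=pts(); z=W[...,2]; s=steel(p)&(z>.084)&(z<.092)&(np.hypot(W[...,0]-.5854,W[...,1]+.0866)<.065); Y=W[s][:,:2]
    a=np.radians(-35.6); e=np.array([np.cos(a),np.sin(a)]); f=np.array([-e[1],e[0]]); q=(Y-[.5854,-.0866])*1000; x=q@e; y=q@f
    P=[]
    for lo in range(-30,60,5):
        k=(x>=lo)&(x<lo+5)
        if k.sum()>10: P.append((lo+2.5,(y[k].min()+y[k].max())/2,np.ptp(y[k])))
    P=np.array(P); k=np.polyfit(P[:,0],P[:,1],1); w=x[abs(y)>10]; print("angle",-35.6+np.degrees(k[0]),"y0",k[1],"hub x",w.min(),w.max(),"tcp",np.round(o["tcp_pos"],4),"arm z",np.median(z[s]))
    T=o["ee_rot"]; print(np.degrees(np.arctan2(T[1][0],T[0][0])))
arm()
E
python3 arm.py
```

```text
clock: 35.8
tcp_pos: [0.6397, -0.1388, 0.0975]
wrist_force: [2.3, -1.6, 0.3]
finger_gap: 0.025
clock: 36.2
tcp_pos: [0.6463, -0.1301, 0.0973]
wrist_force: [0.9, 0.1, 0.7]
finger_gap: 0.0253
clock: 37.1
tcp_pos: [0.6453, -0.1307, 0.1711]
wrist_force: [-0.7, 0.5, -0.3]
finger_gap: 0.0849
angle -35.45173516054316 y0 0.6169068342692857 hub x -57.66990669893298 13.299990345462463 tcp [ 0.6453 -0.1307  0.1711] arm z 0.08783852460757423
144.3253600568701
```

```bash
(python3 -m jog '[[[-0.2,0.15,0,0,0,0],[-0.4,0.296,0,0,0,0],[-0.4,0.296,0,0,0,0],[-0.4,0.296,0,0,0,0],[-0.4,0.296,-0.3,0,0,0],[-0.4,0.296,-0.6,0,0,0],[-0.4,0.296,-0.8,0,0,0],[-0.4,0.296,-0.8,0,0,0],[-0.4,0.296,-0.8,0,0,0],[-0.4,0.296,-0.8,0,0,0]]]' 1) | grep -E 'tcp|clock|wrist_force|gap'
```

```text
clock: 38.15
tcp_pos: [0.5866, -0.0866, 0.0528]
wrist_force: [0.2, -0.1, 0.0]
finger_gap: 0.0874
```

```bash
(python3 -m jog '[[[-0.007,0,-0.013,0,0,0],[-0.007,0,-0.013,0,0,0],[-0.007,0,-0.013,0,0,0],[-0.007,0,-0.013,0,0,0],[-0.007,0,-0.013,0,0,0],[-0.007,0,-0.013,0,0,0],[-0.007,0,-0.013,0,0,0],[-0.007,0,-0.013,0,0,0],[-0.007,0,-0.013,0,0,0],[-0.007,0,-0.013,0,0,0],[-0.007,0,-0.013,0,0,0],[-0.007,0,-0.013,0,0,0]]]' -1 50; python3 -m jog '[[[0,0,0.05,0,0,0],[0,0,0.1,0,0,0],[0,0,0.15,0,0,0],[0,0,0.2,0,0,0],[0,0,0.25,0,0,0],[0,0,0.25,0,0,0]]]';python3 -m jog '[[[0,0,0.2,0,0,0],[0,0,0.38,0,0,0],[0.15,-0.1,0.38,0,0,0],[0.35,-0.25,0.38,0,0,0],[0.35,-0.25,0.38,0,0,0],[0.35,-0.25,0.38,0,0,0],[0.35,-0.25,0.38,0,0,0],[0.35,-0.25,0.38,0,0,0]]]') | grep -E 'tcp|clock|wrist_force|gap'
python3 - <<'E'
from h import *
o=robot.get_obs(); C=cam("wrist",o); p,d=robot.read_camera("wrist"); cv2.imwrite("pics/w12.png",p[:,:,::-1])
q=C[0]@(C[1]@[.5854,-.0866,.042]+C[2]); u,v=(q[:2]/q[2]).round().astype(int)
h=p[v-16:v+17,u-18:u+19].astype(float); h=cv2.resize(h,None,fx=8,fy=8,interpolation=2); s=h[...,0]-h[...,2]
for th in (165,185):
    m=((s>80)&(h[...,0]>th)).astype(np.uint8); m=cv2.morphologyEx(m,cv2.MORPH_CLOSE,np.ones((41,41)))
    cs,_=cv2.findContours(m,0,2); k=max(cs,key=cv2.contourArea)[:,0]; k=(k+.5)/8-.5+[u-18,v-16]
    W=np.array([plane(C,x,.042)[:2] for x in k])*1000; print("shaft",cv2.minAreaRect(W.astype(np.float32)))
print(o["tcp_pos"])
E
```

```text
clock: 39.35
tcp_pos: [0.5848, -0.0864, 0.0503]
wrist_force: [-1.3, -1.0, 0.6]
finger_gap: 0.0278
clock: 39.95
tcp_pos: [0.5855, -0.086, 0.0892]
wrist_force: [0.1, -0.2, -5.6]
finger_gap: 0.0274
clock: 40.75
tcp_pos: [0.637, -0.1229, 0.1448]
wrist_force: [0.0, 0.1, -6.0]
finger_gap: 0.0279
shaft ((585.307861328125, -86.67555236816406), (11.792110443115234, 11.81578254699707), 55.57227325439453)
shaft ((585.4243774414062, -86.62879180908203), (11.504995346069336, 11.494458198547363), 54.989444732666016)
[ 0.63695205 -0.12288576  0.14482037]
```

The shaft now sits at 55.3°, against 54.4° before, so it has turned 719° or two full turns. The crank goes back to its place in the tray.

```bash
(python3 -m jog '[[[-0.1,0.3,0,0,0,0],[-0.2,0.6,0,0,0,-0.042],[-0.297,0.92,0,0,0,-0.042],[-0.297,0.92,0,0,0,-0.042],[-0.297,0.92,0,0,0,-0.042]]]'; python3 -m jog '[[[-0.1,0.3,0,0,0,0],[-0.2,0.6,0,0,0,0],[-0.297,0.92,0,0,0,0],[-0.297,0.92,0,0,0,0]]]'; python3 -m jog '[[[-0.1,0.3,0,0,0,0],[-0.2,0.6,0,0,0,0],[-0.297,0.92,0,0,0,0],[-0.297,0.92,0,0,0,0],[-0.297,0.92,-0.3,0,0,0],[-0.297,0.92,-0.5,0,0,0],[-0.297,0.92,-0.6,0,0,0],[-0.297,0.92,-0.6,0,0,0],[-0.297,0.92,-0.6,0,0,0],[-0.297,0.92,-0.6,0,0,0],[-0.297,0.92,-0.6,0,0,0]]]') | grep -E 'tcp|clock|wrist_force|gap'
python3 -c "
from ball import *
o=ball(); T=o['ee_rot']; print(o['tcp_pos'],np.degrees(np.arctan2(T[1][0],T[0][0])))"
```

```text
clock: 41.3
tcp_pos: [0.5924, 0.0163, 0.1455]
wrist_force: [1.0, -1.4, -6.3]
finger_gap: 0.0272
clock: 41.7
tcp_pos: [0.5457, 0.16, 0.1458]
wrist_force: [-0.1, 0.8, -4.8]
finger_gap: 0.0272
clock: 42.8
tcp_pos: [0.5047, 0.2907, 0.0564]
wrist_force: [0.5, -0.1, -6.1]
finger_gap: 0.0277
ball px [315.8 221.3] 43.1 tool mm [ 44.1   0.2 -28.9] nominal 45,0,-31
[0.50472424 0.29069772 0.05637117] 136.76002144550148
```

Upright in the grip. Setting it down in small steps.

```bash
(python3 -m jog '[[[0,0,-0.04,0,0,0],[0,0,-0.08,0,0,0],[0,0,-0.095,0,0,0],[0,0,-0.095,0,0,0],[0,0,-0.095,0,0,0]]]'; python3 -m jog '[[[0,0,-0.01,0,0,0],[0,0,-0.02,0,0,0],[0,0,-0.02,0,0,0],[0,0,-0.02,0,0,0]]]') | grep -E 'tcp|clock|wrist_force|gap'
```

```text
clock: 43.35
tcp_pos: [0.5037, 0.2903, 0.0405]
wrist_force: [-0.3, -0.3, -5.3]
finger_gap: 0.0274
clock: 43.75
tcp_pos: [0.504, 0.2904, 0.0383]
wrist_force: [-2.8, -2.4, 6.5]
finger_gap: 0.0276
```

Contact with the tray floor. I'll loosen gently, then open, rise and check.

```bash
(python3 -m jog '[[[0,0,0,0,0,0],[0,0,0,0,0,0],[0,0,0,0,0,0]]]' - 6;  python3 -m jog '[[[0,0,0,0,0,0],[0,0,0,0,0,0],[0,0,0,0,0,0],[0,0,0,0,0,0],[0,0,0,0,0,0],[0,0,0,0,0,0],[0,0,0,0,0,0],[0,0,0.2,0,0,0],[0,0,0.5,0,0,0],[0,0,0.83,0,0,0],[0,0,0.83,0,0,0],[0,0,0.83,0,0,0],[0,0,0.83,0,0,0]]]' 1) | grep -E 'tcp|clock|wrist_force|gap'
python3 - <<'E'
from meas import *
meas(.076,(.504,.291,-43.5))
from kd import pts
o,p,d,W=pts(); z=W[...,2]; s=steel(p)&(np.hypot(W[...,0]-.504,W[...,1]-.291)<.016)&(z>.05); print("hub top z",np.percentile(z[s],[10,50,90]))
a=np.radians(-43.5); e=np.array([np.cos(a),np.sin(a)])
for r in(25,40): 
    k=steel(p)&(np.hypot(W[...,0]-.504-e[0]*r/1000,W[...,1]-.291-e[1]*r/1000)<.006)&(z>.05); print(r,np.median(z[k]))
A,_=robot.read_camera("scene");B,_=robot.read_camera("side")
k1=min([b[0] for b in blobs(red(A))],key=lambda c:np.hypot(*(c-[372.5,258.1]))); k2=min([b[0] for b in blobs(red(B))],key=lambda c:np.hypot(*(c-[280.3,260.9]))); print(k1,k2,"knob",tri(cam("scene"),k1,cam("side"),k2))
E
```

```text
clock: 44.05
tcp_pos: [0.504, 0.2904, 0.0383]
wrist_force: [-2.6, -1.9, 6.6]
finger_gap: 0.028
clock: 45.35
tcp_pos: [0.5033, 0.2896, 0.161]
wrist_force: [0.1, -0.6, -0.6]
finger_gap: 0.0873
hub span -13.25 13.0 y width 26.608490566037737 -> [  0.5036   0.291  -43.5106]
hub span -13.0 13.25 y width 26.610849056603772 -> [  0.5036   0.291  -43.5099]
tcp [0.5033 0.2896 0.161 ] 136.76 go [0.0022 0.009 ] turn -0.0015007307876411839
hub top z [0.07491447 0.07580958 0.0766058 ]
25 0.07590728187505927
40 0.07575997779642217
[372.2 258.9] [281.7 261.8] knob [0.55561318 0.23962904 0.09873496]
```

The crank stands upright at its original spot, with hub and arm top level at 0.076 m. The gripper is clear.

```bash
python3 -c "
from cell import robot
print(robot.hand_in())"
```

```text
the job is handed in; nothing more can be done
None
```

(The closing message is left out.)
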